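# Lock the riveting carriage under the press

### The arm

A 6-joint arm with a two-finger parallel gripper is mounted at the origin on the work surface. World frame = base frame: x ahead of the robot, y to its left, z up, the work surface at z = 0. Lengths are in m, angles in rad, forces in N, time in s.
With the tool pointing down it reaches from about 0.325 to 0.875 m from the base axis. Payload 4.4 kg.
Tool frame: the origin (TCP) lies between the finger pads; the fingertips stand manip.nose_length ahead of it and the grasp point (between the pads) lies 2 mm behind it (manip.nose_length is the distance from the TCP to the fingertips, in m); z points along the fingers, y is the line along which they close (so a half turn about z gives the same grasp; the last joint's range is limited). The gripper opens to 85 mm and grips with 20 to 120 N. Pads are 22 mm wide; open, the fingers measure 114 mm over their backs; the gripper's body (76 mm by 85 mm) begins 54 mm behind the grasp point. The pads swing forward as they close: fully open they stand 13 mm farther back than shut.
Start: joints at [-1.381, 0.207, 1.542, -0, 1.393, -0.15], TCP at [0.192, -0.542, 0.248] pointing down, gripper open.
Joint ranges: [-2.73, 2.73], [-0.86, 2.22], [0.23, 2.46], [-1.11, 4.25], [0.08, 2.63], [-2.82, 2.82]. Speed limits (rad/s): [2.79, 2.79, 3.14, 3.14, 3.14, 3.14].

### API

Orientations are given as [roll, pitch, yaw] about the fixed x, y, z axes, in that order (R = Rz(yaw) Ry(pitch) Rx(roll)).
In Python, from workcell import manip gives the robot as it stands.
- The arm moves only by the tool servo_tool, never from a script. Its argument "rows" is a list that holds one entry, the list of rows, each a list of 5 numbers: the gripper command: -1 is shut, 1 is fully open, values between are in proportion, then the shift along the tool's x, y, z in cm, then the turn about the tool's z in degrees. A call has 1 to 8 rows; each row is the pose to reach, as a shift and turn from the pose commanded when the call began, along the tool's axes at that moment; what a row does not reach only later rows make up. A row lasts 1/12 s, in which the tool goes at most 41.7 mm and 7.16 degrees, less where a joint would pass 70% of its speed; a pose out of reach is approached as far as the arm can. A call with a gripper value outside its range is refused whole. The fingers move at their own pace and stop on an object; the grip force is fixed at half the most. Time passes only in rows, so rows that repeat a pose let the fingers close. It gives the time, the measured TCP pose, the force, the opening and the grip force at its end, in the units of the state.
- manip.get_obs(): the state, without advancing time (a new reading comes with each control period).
- manip.snapshot(name): name is "scene" or "top" or "wrist"; returns a dict with "image" (384x512x3 uint8, blue, green, red), "z_map" (384x512 float32, m along the optical axis (not along the pixel's ray), 0 where there is no reading), "vfov" (degrees; the focal length in pixels is half the picture's height over the tangent of half this angle, whatever the lens; pixels are square), "cx", "cy" (the principal point, pixels), "rvec" (rotation vector, rad) and "tvec" (3), from world to camera coordinates, as OpenCV has them; the wrist camera has in their place "hand_eye" (4x4, takes a point from camera to tool coordinates, whose origin is the TCP and whose axes are the flange's). Camera axes: x right, y down, z forward; pixel columns grow to the right and rows downward; lengths in m; the calibration is good to about 2 mm. A picture is of the moment at which its call begins: read the wrist's pose just before it.
- manip.job_done(): hands the job in; it is judged then, once.
Trained networks look in a picture, given as the dict that the camera call returned (one of the last four; its "shot" number tells which), for a name from the list of things; names that differ only in an ending like _2 or _b are one class to them, and where a whole thing is asked for, a point or a joint stands for the part that bears it (a point fixed in the world has none). Each returns a list of dicts, best first, with "conf" (0 to 1); they miss things now and then, are a little off and sometimes report something else, mostly with a low value. They report only what shows in the picture. A call takes as long as a camera call.
- manip.cut_out(name, picture): "mask" (384x512 bool, what is visible of it) and "bbox" ([left, top, width, height] in pixels, round what is visible of it).
The state is a dict: "clock": time; "joints": joint angles; "dq": joint speeds; "effort": joint torques, N m; "position": TCP position; "tool_rot": TCP orientation; "force": force on the tool from outside, world axes, zero at the start; "torque": the same for the moment, N m; "gripper_width": finger opening in m; "gripper_force": force on a finger pad.
Only numpy, scipy, OpenCV 4.12 (cv2) and the standard library are available. Lean on these libraries where they do the work, as an engineer would, in place of code of your own. Each camera call takes 0.05 s, during which the arm holds its last target. There are 200 camera calls.

### The job

Get the hinge-riveting press ready for its stroke, using your fingertips only: push the steel carriage fully home under the press, then hold the red spring catch down with one fingertip while the other fingertip slides the bolt by its black thumb lug fully home into the carriage's notch. Let go and stand clear, so that the catch springs back up and keeps the bolt in; grasp nothing, and leave the loose parts and tools around it where they are.

Things in the scene. Friction and masses are not known exactly. Their poses are not given: they have to be found in the camera images.
- station: Fixed wooden plank, 20 mm thick, that carries press, carriage, bolt and catch. Origin on the table under the working parts; x: the way the bolt goes home (away from the robot), y: the way the carriage goes home (to the press), z up; other entries use these axes. Plank: -170 to 115 mm in x, -115 to 330 in y. Near the lug and catch bar nothing else stands above 62 mm; carriage bed top 28 mm.
- press_head (a point): Lower front corner of the hand press's head, centre of the edge nearest the push plate, 125 mm above the table. The press stands from here on towards +y (190 mm), 120 mm wide; its ball lever ends 277 mm above the table. Keep clear.
- push_plate (a point): Centre of the top edge of the rubber-padded outer face (it looks to -y, away from the press) of the dark plate on the carriage's tail: 84 mm wide along x, its top 62 mm above the table, flush with the carriage, its foot at 28. Push it to +y; behind it is free room above 28 mm. The steel carriage before it is 190 mm long, 84 wide, with a brass hinge nest near its front.
- carriage (a joint): Carriage position along +y, m: 0.070 fully home at its stop; starts 25 to 60 mm short of it. Slides stiffly (about 3 N), stays where left. Only when home does its notch (19 mm wide, in the side facing the robot, yellow marks) stand before the bolt's 14 mm rod; else the bolt butts on the carriage's side after 7 mm.
- lug (a point): Centre of the top of the bolt's black thumb lug, 96 mm above the table; moves with the bolt. Lug: 14 mm along x (the way it slides), 22 mm along y, free from 60 to 96 mm above the table. Push its face that looks to -x (7 mm behind this point) towards +x. The bolt's guide blocks under and behind it are 53 mm high.
- bolt (a joint): Bolt position along +x, m: 0 drawn back (the start), 0.032 fully home at its stop, 25 mm deep in the carriage's notch. Slides with about 2 N, stays where left. With the catch up it is blocked after 1 to 2 mm. Within about 2 mm of home it lets the catch spring up again, which then locks it in.
- catch_bar (a point): Centre of the top of the red catch bar, 78 mm above the table when up; moves with it. Flat pad 80 mm along x (beside the bolt, parallel to it), 26 mm along y; its centre line lies 54 mm from the lug's, towards -y; at the start its centre is 5 mm behind the lug's centre. A fingertip can press it and slide along it beside the lug through the bolt's whole stroke.
- catch (a joint): How far the catch is pressed straight down, m: 0 up, 0.010 at its bottom stop. The bolt is free from 0.0065 on. Its spring pushes up with 3 N at the top and 7 N at the bottom. Let go, it springs up, unless the bolt is in mid-stroke above it.
- brass_bar: Loose brass hexagon bar, 14 mm across, 60 mm long, lying on the plank at its edge nearest the robot. Origin at its underside's centre. Leave alone.
- v_block: Loose steel V-block, 40 x 36 x 32 mm, on the plank's robot side near the press. Origin at its underside's centre. Leave alone.
- hinge_dish_a: Loose white dish of small hinges, 116 mm across, 22 mm high, on the table to the left. Origin at its underside's centre. Leave alone.
- hinge_dish_b: Loose grey dish of small hinges, 116 mm across, 22 mm high, on the table to the right. Origin at its underside's centre. Leave alone.
- oil_bottle: Loose clear oil bottle with a red cap, 42 mm across, 105 mm high, standing on the table to the right. Origin at its underside's centre. Leave alone.
- screwdriver: Loose screwdriver with a yellow handle, 170 mm long, lying on the table to the right. Origin under its middle. Leave alone.

How it is judged:
By the outcome, as a careful person would: the job done as asked, in the order asked, and still so for the second after the job is handed in, with the robot touching nothing.
It also fails if it takes over 54 s, if anything falls off the work surface, if the arm or the gripper's body presses on something with over 40 N, if the wrist force passes 120 N, or if a joint passes its speed limit or range.

## Working session

There is one attempt and no reset: what is moved stays moved. The work goes in short steps, Python scripts to look and compute and a tool call to move; the robot and the scene stay as the last step left them, time stands still between calls to the robot, and variables do not carry over. Pictures are saved under pics/ and viewed, at most 10 in all, crops included, and the job is handed in when it is done.

Besides the shell and the picture viewer there is one more tool, called after "Request:" as name(argument=value, ...) on one line, values as JSON. servo_tool: Moves the arm, as the interface text tells. Its arguments: {"type":"object","properties":{"rows":{"type":"array","items":{"type":"array","items":{"type":"array","items":{"type":"number"}}}}},"required":["rows"]}

```bash
mkdir -p pics; ls
cat > h.py <<'E'
import numpy as np, cv2
from workcell import manip
def pts(s, mask=None):
    z=s["z_map"]; H,W=z.shape; f=H/2/np.tan(np.radians(s["vfov"])/2)
    v,u=np.mgrid[:H,:W]; P=np.dstack([(u-s["cx"])/f*z,(v-s["cy"])/f*z,z])
    if "hand_eye" in s:
        from scipy.spatial.transform import Rotation as R
        o=s["obs"]; T=np.array(s["hand_eye"]); P=P@T[:3,:3].T+T[:3,3]
        r=np.array(o["tool_rot"]); Rm=R.from_euler("xyz",r).as_matrix()
        return P@Rm.T+np.array(o["position"])
    Rm=cv2.Rodrigues(np.array(s["rvec"],float))[0]
    return (P-np.array(s["tvec"]).ravel())@Rm
E
python3 - <<'E'
from h import *
o=manip.get_obs(); print(o, manip.nose_length)
for n in ("top","scene"):
    s=manip.snapshot(n); cv2.imwrite(f"pics/{n}0.png",s["image"])
    P=pts(s); np.save(f"pics/{n}P.npy",P)
    for k in ("push_plate","lug","catch_bar","carriage","station","press_head"):
        try: r=manip.cut_out(k,s)
        except Exception as e: print(k,e); continue
        for d in r[:2]:
            m=d["mask"]&(s["z_map"]>0); q=P[m]
            if len(q)==0: continue
            t=q[q[:,2]>np.percentile(q[:,2],90)-.006]
            print(n,k,round(d["conf"],2),d["bbox"],len(q),t.mean(0).round(4),q.min(0).round(3),q.max(0).round(3))
E
```

```text
pics
{'clock': 0.0, 'joints': array([-1.38152752e+00,  2.07452989e-01,  1.54299144e+00, -2.57403778e-06,
        1.39348276e+00, -1.50493649e-01]), 'dq': array([ 3.96509834e-04,  9.63639782e-05,  7.54258650e-04, -1.96486727e-03,
       -5.36572696e-04, -4.12396186e-04]), 'effort': array([-1.98755530e-03, -3.83038151e+01, -2.91596997e+01, -4.34966887e-04,
        1.05416542e-02,  1.68852119e-05]), 'position': array([ 0.19147932, -0.54140647,  0.2470892 ]), 'tool_rot': array([-3.13928413e+00, -3.47503790e-04,  3.39762511e-01]), 'force': array([ 0.47994554, -0.84112554,  0.21152259]), 'torque': array([ 0.0462533 , -0.02111391,  0.03967372]), 'gripper_force': 0.0, 'gripper_width': 0.08521310332632746} 0.017
top push_plate 0.64 [242.2, 153.7, 64.7, 42.2] 1617 [ 0.6166 -0.0029  0.0734] [ 0.539 -0.164 -0.003] [0.663 0.038 0.135]
top push_plate 0.56 [172.2, 134.8, 156.8, 122.5] 12012 [0.6063 0.0626 0.1874] [ 0.343 -0.238 -0.005] [0.715 0.252 0.28 ]
top lug 0.55 [259.6, 193.3, 17.9, 34.2] 127 [ 0.4956 -0.051   0.0957] [ 0.434 -0.074  0.022] [ 0.535 -0.034  0.099]
top catch_bar 0.82 [274.9, 20
[... 704 characters left out ...]
.9, 169.6, 35.0, 26.4] 595 [0.5891 0.5005 0.0183] [ 0.512  0.44  -0.005] [0.649 0.579 0.026]
scene catch_bar 0.71 [221.7, 178.9, 13.0, 24.2] 182 [ 0.4837 -0.1008  0.0775] [ 0.44  -0.122  0.022] [ 0.523 -0.071  0.082]
scene carriage 0.7 [214.6, 202.1, 60.6, 31.8] 1458 [ 0.6231 -0.0033  0.0727] [ 0.543 -0.167  0.019] [0.67  0.054 0.086]
scene station 0.67 [193.9, 150.5, 131.9, 94.1] 8004 [0.6433 0.0938 0.2153] [ 0.335 -0.24  -0.005] [0.722 0.274 0.278]
scene press_head 0.72 [220.9, 182.9, 15.4, 20.4] 226 [ 0.4837 -0.1008  0.0775] [ 0.408 -0.122  0.018] [ 0.523 -0.067  0.082]
scene press_head 0.66 [195.0, 153.2, 133.2, 89.6] 7877 [0.6432 0.095  0.216 ] [ 0.304 -0.238 -0.004] [0.722 0.29  0.278]
```

Run:
```python
from h import *
im=cv2.imread("pics/top0.png")
cv2.imwrite("pics/c1.png",cv2.resize(im[110:270,150:350],None,fx=4,fy=4,interpolation=cv2.INTER_CUBIC)[:600])
for n in("top","scene"):
    P=np.load(f"pics/{n}P.npy"); Q=P.reshape(-1,3); 
    def rect(lo,hi,bx):
        m=(Q[:,2]>lo)&(Q[:,2]<hi)&(Q[:,0]>bx[0])&(Q[:,0]<bx[1])&(Q[:,1]>bx[2])&(Q[:,1]<bx[3])
        return m.sum(),cv2.minAreaRect((Q[m][:,:2]*1000).astype(np.float32))
    print(n,"catch",rect(.074,.083,(.42,.54,-.13,-.07)))
    print(n,"lug",rect(.091,.1,(.45,.54,-.075,-.02)))
    print(n,"plate/carr",rect(.057,.066,(.53,.7,-.19,.1)))
    print(n,"plank",rect(.014,.026,(.3,.75,-.27,.3)))
```

```text
top catch (np.int64(215), ((477.83770751953125, -102.10652160644531), (25.59976577758789, 79.71989440917969), 75.58483123779297))
top lug (np.int64(32), ((495.89691162109375, -50.81532669067383), (12.017949104309082, 21.120071411132812), 1.0081638097763062))
top plate/carr (np.int64(1207), ((603.07275390625, -22.88934326171875), (279.47344970703125, 104.88191986083984), 75.41905975341797))
top plank (np.int64(7692), ((528.6430053710938, 10.182540893554688), (445.5525817871094, 285.1714782714844), 76.14555358886719))
scene catch (np.int64(120), ((481.3990173339844, -100.17491149902344), (24.25461769104004, 81.89773559570312), 73.99411010742188))
scene lug (np.int64(22), ((501.4302673339844, -49.66307067871094), (21.797319412231445, 11.780826568603516), 81.3491439819336))
scene plate/carr (np.int64(956), ((616.22607421875, -23.704055786132812), (277.549072265625, 90.21256256103516), 74.71490478515625))
scene plank (np.int64(3109), ((534.1336669921875, 11.194442749023438), (444.99969482421875, 293.7320861816406), 75.99886322021484))
```

View pics/c1.png

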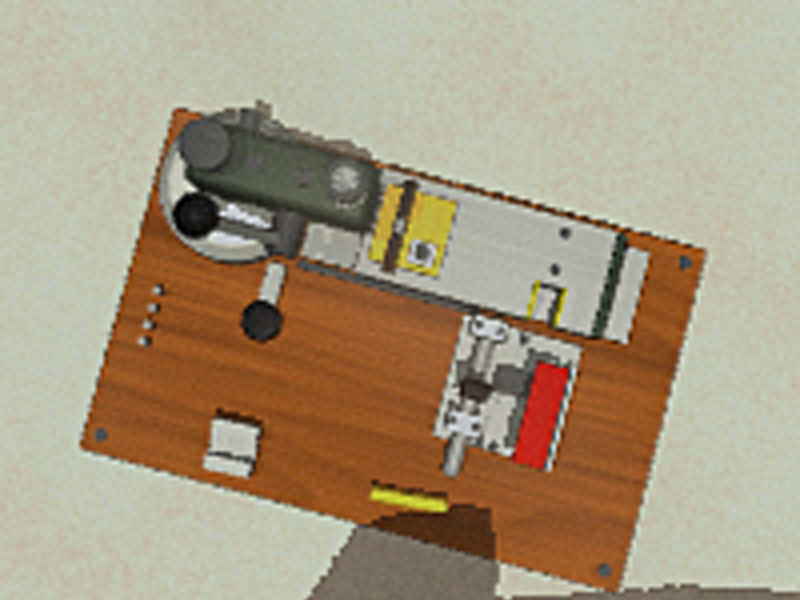

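```bash
cat >> h.py <<'E'
TH=np.radians(-14.1); O=np.array([.5293,-.1008])
RS=np.array([[np.cos(TH),-np.sin(TH)],[np.sin(TH),np.cos(TH)]])
def st(p): p=np.asarray(p,float).copy(); p[...,:2]=(p[...,:2]-O)@RS; return p
def wo(xy): return O+RS@np.array(xy)
E
python3 - <<'E'
from h import *
for n in("top","scene"):
    Q=st(np.load(f"pics/{n}P.npy").reshape(-1,3))
    print(n)
    for y in range(-115,0,6):
        m=(abs(Q[:,1]*1000-y)<3)&(Q[:,0]>-.01)&(Q[:,0]<.12)&(Q[:,2]>.024)&(Q[:,2]<.1)
        if m.sum(): print(y,m.sum(),np.median(Q[m],0).round(3),Q[m].min(0).round(3),Q[m].max(0).round(3))
o=manip.get_obs()
print(st(o["position"]))
E
```

```text
top
-109 2 [ 0.05  -0.107  0.025] [ 0.017 -0.107  0.024] [ 0.083 -0.107  0.026]
-103 2 [ 0.06  -0.101  0.026] [ 0.039 -0.102  0.025] [ 0.081 -0.1    0.027]
-97 3 [ 0.01  -0.096  0.026] [-0.003 -0.097  0.024] [ 0.09  -0.096  0.029]
-91 1 [ 0.093 -0.094  0.026] [ 0.093 -0.094  0.026] [ 0.093 -0.094  0.026]
-85 4 [ 0.053 -0.086  0.024] [-0.006 -0.088  0.024] [ 0.084 -0.084  0.025]
-79 3 [ 0.063 -0.081  0.024] [ 0.03  -0.082  0.024] [ 0.106 -0.081  0.025]
-73 4 [ 0.057 -0.072  0.025] [ 0.001 -0.074  0.024] [ 0.068 -0.071  0.026]
-67 37 [ 0.058 -0.067  0.028] [ 0.006 -0.07   0.024] [ 0.099 -0.064  0.033]
-61 47 [ 0.061 -0.061  0.029] [ 0.    -0.064  0.024] [ 0.11  -0.058  0.035]
-55 43 [ 0.058 -0.055  0.028] [-0.007 -0.058  0.024] [ 0.099 -0.052  0.031]
-49 20 [ 0.056 -0.05   0.029] [-0.005 -0.052  0.025] [ 0.097 -0.046  0.058]
-43 47 [ 0.06  -0.043  0.061] [ 0.02  -0.046  0.047] [ 0.101 -0.04   0.066]
-37 55 [ 0.061 -0.037  0.061] [-0.003 -0.04   0.025] [ 0.104 -0.034  0.066]
-31 59 [ 0.055 -0.031  0.062] [-0.008 -0.034  0.024] [ 0.104 -0.028  0.066]
-25 62 [ 0.054 -0.025  0.061] [-0.006
[... 814 characters left out ...]
0.049  0.028] [ 0.028 -0.052  0.025] [ 0.101 -0.046  0.03 ]
-43 21 [ 0.07  -0.041  0.061] [ 0.029 -0.043  0.027] [ 0.107 -0.04   0.066]
-37 48 [ 0.075 -0.037  0.061] [ 0.025 -0.04   0.029] [ 0.108 -0.034  0.067]
-31 46 [ 0.082 -0.031  0.061] [-0.007 -0.034  0.032] [ 0.108 -0.028  0.066]
-25 49 [ 0.077 -0.025  0.061] [-0.008 -0.028  0.031] [ 0.108 -0.022  0.066]
-19 53 [ 0.072 -0.018  0.061] [-0.009 -0.022  0.027] [ 0.108 -0.016  0.072]
-13 67 [ 0.06  -0.013  0.062] [-0.008 -0.016  0.03 ] [ 0.108 -0.01   0.077]
-7 63 [ 0.067 -0.007  0.061] [-0.01  -0.01   0.027] [ 0.108 -0.004  0.077]
-1 34 [ 0.093 -0.001  0.056] [-0.008 -0.004  0.024] [0.108 0.002 0.08 ]
[-0.21997629 -0.51031497  0.24831227]
```

Request:
servo_tool(rows=[[[-1,46,-18.6,0,33.6],[-1,46,-18.6,0,33.6],[-1,46,-18.6,0,33.6],[-1,46,-18.6,0,33.6],[-1,46,-18.6,0,33.6],[-1,46,-18.6,0,33.6],[-1,46,-18.6,0,33.6],[-1,46,-18.6,0,33.6]]])

```text
clock: 1.37
position: [0.4335, -0.3281, 0.2486]
tool_rot: [3.141, -0.001, -0.247]
force: [0.6, -0.3, 0.3]
gripper_width: -0.0002
gripper_force: 0.0
```

Request:
servo_tool(rows=[[[-1,9.5,-14.0,0,0],[-1,9.5,-14.0,0,0],[-1,9.5,-14.0,0,0],[-1,9.5,-14.0,0,0],[-1,9.5,-14.0,8,0],[-1,9.5,-14.0,14,0],[-1,9.5,-14.0,14,0],[-1,9.5,-14.0,14,0]]])

```text
clock: 2.03
position: [0.5548, -0.2141, 0.1015]
tool_rot: [-3.139, 0.011, -0.245]
force: [-1.0, 1.4, -1.3]
gripper_width: -0.0003
gripper_force: 0.0
```

Run:
```python
from h import *
o=manip.get_obs(); print(st(o["position"]),o["force"],o["tool_rot"],o["clock"])
s=manip.snapshot("scene"); cv2.imwrite("pics/s1.png",cv2.resize(s["image"][110:310,150:400],None,fx=3,fy=3))
```

```text
[ 0.0523354  -0.10365887  0.10148873] [-0.96241749  1.35417241 -1.26160705] [-3.138723    0.01080176 -0.24538225] 2.0333
```

View pics/s1.png

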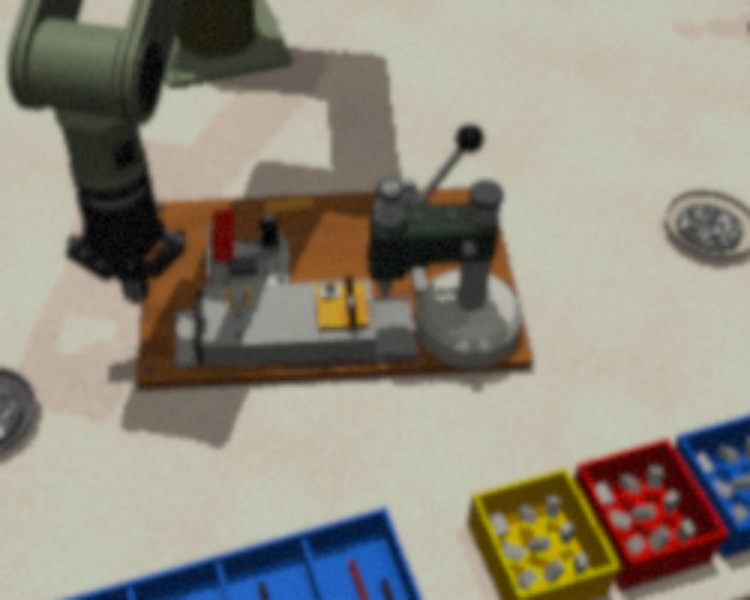

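Request:
servo_tool(rows=[[[-1,0.7,0,4.2,0],[-1,0.7,0,4.2,0],[-1,0.7,-1.5,4.2,0],[-1,0.7,-3,4.2,0],[-1,0.7,-4,4.2,0],[-1,0.7,-5,4.2,0],[-1,0.7,-6,4.2,0],[-1,0.7,-6.8,4.2,0]]])

```text
clock: 2.75
position: [0.5838, -0.1529, 0.0691]
tool_rot: [3.139, -0.005, -0.245]
force: [-2.1, -4.5, 7.7]
gripper_width: -0.0003
gripper_force: 3.1
```

Run:
```python
from h import *
o=manip.get_obs(); print(st(o["position"]),RS.T@o["force"][:2],o["force"][2],o["tool_rot"],o["clock"])
```

```text
[ 0.06553522 -0.03720602  0.0691186 ] [-0.93767658 -4.82903169] 7.65239366594659 [ 3.139382   -0.00483873 -0.24548906] 2.75
```

Request:
servo_tool(rows=[[[-1,0,0,0,0]]])

```text
clock: 2.83
position: [0.5835, -0.1513, 0.0681]
tool_rot: [-3.141, -0.003, -0.245]
force: [0.3, -1.5, 1.0]
gripper_width: -0.0002
gripper_force: 0.2
```

Run:
```python
from h import *
o=manip.get_obs(); print(st(o["position"]),RS.T@o["force"][:2],o["force"][2],o["tool_rot"],o["clock"])
s=manip.snapshot("scene"); cv2.imwrite("pics/s2.png",cv2.resize(s["image"][150:250,180:310],None,fx=6,fy=6,interpolation=cv2.INTER_CUBIC))
Q=st(pts(s).reshape(-1,3))
for y in range(-70,40,5):
    m=(abs(Q[:,1]*1000-y)<2.5)&(Q[:,0]>.075)&(Q[:,0]<.1)&(Q[:,2]<.09)
    if m.sum(): print(y,m.sum(),np.median(Q[m][:,2]).round(3))
```

```text
[ 0.06490563 -0.03571559  0.06814306] [ 0.63170021 -1.33681727] 0.9580590577790156 [-3.1411291  -0.00328651 -0.24511125] 2.8333
-70 9 0.021
-65 8 0.027
-60 6 0.029
-55 12 0.029
-50 6 0.028
-45 14 0.029
-40 16 0.055
-35 21 0.057
-30 15 0.064
-25 8 0.027
-20 9 0.061
-15 8 0.063
-10 10 0.06
-5 7 0.061
0 11 0.063
5 7 0.063
10 11 0.062
15 7 0.061
20 11 0.062
25 6 0.063
30 10 0.062
35 7 0.061
```

View pics/s2.png

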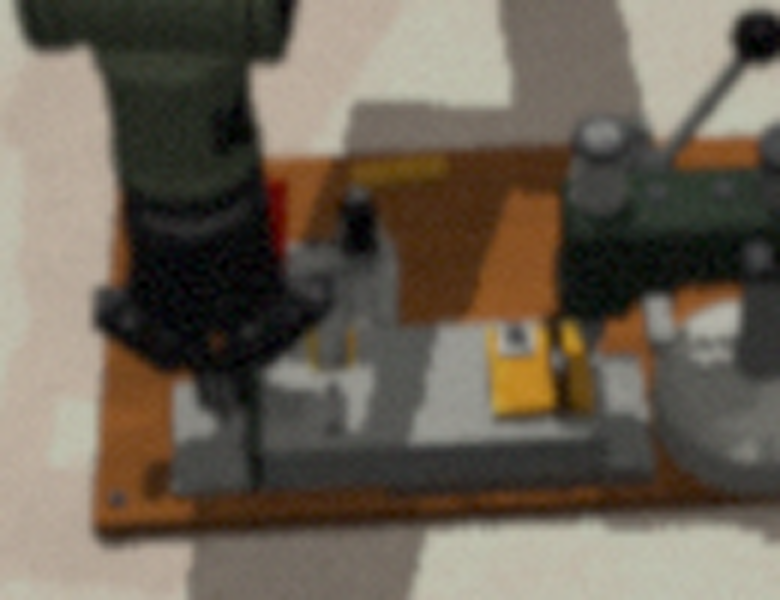

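Request:
servo_tool(rows=[[[-1,0,-0.3,0,0],[-1,0,-0.6,0,0],[-1,0,-0.9,0,0],[-1,0,-1.1,0,0],[-1,0,-1.2,0,0],[-1,0,-1.3,0,0],[-1,0,-1.4,0,0],[-1,0,-1.5,0,0]]])

```text
clock: 3.55
position: [0.5858, -0.1384, 0.0663]
tool_rot: [3.142, -0.0, -0.247]
force: [-1.6, -3.5, 2.3]
gripper_width: -0.0
gripper_force: 1.6
```

```bash
cat > o.py <<'E'
from h import *
o=manip.get_obs(); print(st(o["position"]),RS.T@o["force"][:2],o["force"][2],o["tool_rot"],o["gripper_width"],o["clock"])
E
python3 o.py
```

```text
[ 0.06390545 -0.02266802  0.06629451] [-0.71706015 -3.77652193] 2.3017884998409 [ 3.14150617e+00 -1.57226043e-04 -2.46826169e-01] -3.697315074399791e-05 3.55
```

Request:
servo_tool(rows=[[[-1,0,-0.1,0,0],[-1,0,-0.2,0,0],[-1,0,-0.3,0,0],[-1,0,-0.4,0,0],[-1,0,-0.5,0,0],[-1,0,-0.6,0,0]]])

```text
clock: 4.05
position: [0.5868, -0.1341, 0.0663]
tool_rot: [3.138, -0.0, -0.246]
force: [-2.5, -10.5, 2.7]
gripper_width: 0.0001
gripper_force: 5.2
```

```bash
python3 o.py
```

```text
[ 0.06389448 -0.01830322  0.06634347] [  0.11109102 -10.75069208] 2.6857317516030896 [ 3.13798342e+00 -7.18747884e-05 -2.45856808e-01] 8.50687682596592e-05 4.05
```

Request:
servo_tool(rows=[[[-1,0,-0.2,0,0],[-1,0,-0.3,0,0],[-1,0,-0.3,0,0]]])

```text
clock: 4.3
position: [0.5869, -0.1338, 0.0664]
tool_rot: [3.134, 0.0, -0.246]
force: [-3.5, -14.5, 1.1]
gripper_width: -0.0002
gripper_force: 7.8
```

```bash
python3 o.py
```

```text
[ 0.0639157  -0.01800904  0.06641046] [  0.13774173 -14.92640231] 1.1240546621727348 [ 3.13353519e+00  1.49911403e-04 -2.45609868e-01] -0.00019843942745978796 4.3
```

Request:
servo_tool(rows=[[[-1,0,2,0,0],[-1,0,4,0,0],[-1,0,4,-4,0],[-1,0,4,-8,0],[-0.06,-4,2,-10,0],[-0.06,-8,0,-10,0],[-0.06,-12,-2,-10,0],[-0.06,-15,-3.2,-10,0]]])

```text
clock: 4.97
position: [0.4514, -0.0618, 0.1661]
tool_rot: [-3.139, 0.001, -0.247]
force: [0.1, 1.0, 0.3]
gripper_width: 0.0401
gripper_force: 0.0
```

Request:
servo_tool(rows=[[[-0.06,0,0,0,0],[-0.06,0,0,0,0],[-0.06,0,0,0,0]]])

```text
clock: 5.22
position: [0.4531, -0.0632, 0.1663]
tool_rot: [-3.141, -0.0, -0.246]
force: [-0.1, -1.0, 0.6]
gripper_width: 0.0396
gripper_force: 0.0
```

```bash
python3 o.py
python3 - <<'E'
from h import *
o=manip.get_obs(); s=manip.snapshot("wrist"); s["obs"]=o
P=st(pts(s)); im=s["image"]; cv2.imwrite("pics/w1.png",im)
t=manip.snapshot("top"); Pt=st(pts(t)); cv2.imwrite("pics/t2.png",cv2.resize(t["image"][140:240,230:330],None,fx=5,fy=5,interpolation=cv2.INTER_CUBIC))
for n,p in(("w",P),("t",Pt)):
    Q=p.reshape(-1,3)
    for nm,lo,hi,b in(("catch",.073,.083,(-.11,.01,-.04,.01)),("lug",.091,.101,(-.075,-.02,.02,.06)),):
        m=(Q[:,2]>lo)&(Q[:,2]<hi)&(Q[:,0]>b[0])&(Q[:,0]<b[1])&(Q[:,1]>b[2])&(Q[:,1]<b[3])
        if m.sum()>5: print(n,nm,m.sum(),Q[m].mean(0).round(4),np.percentile(Q[m],2,0).round(4),np.percentile(Q[m],98,0).round(4))
E
```

```text
[-0.08307732  0.01787511  0.16625829] [ 0.13331138 -0.99778802] 0.5924284222372564 [-3.14064816e+00 -3.65546968e-04 -2.45869150e-01] 0.03961358052116114 5.2167
w catch 3269 [-0.0484 -0.0113  0.0787] [-0.0879 -0.0239  0.0768] [-0.0123  0.001   0.0801]
w lug 566 [-0.0454  0.0419  0.0961] [-0.0524  0.0317  0.0922] [-0.0388  0.0525  0.0978]
t catch 43 [-0.0173 -0.0141  0.0776] [-0.0247 -0.0262  0.073 ] [-0.01   -0.0011  0.0826]
```

View pics/w1.png

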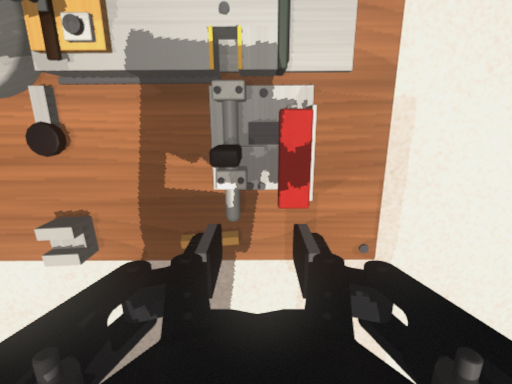

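View pics/t2.png

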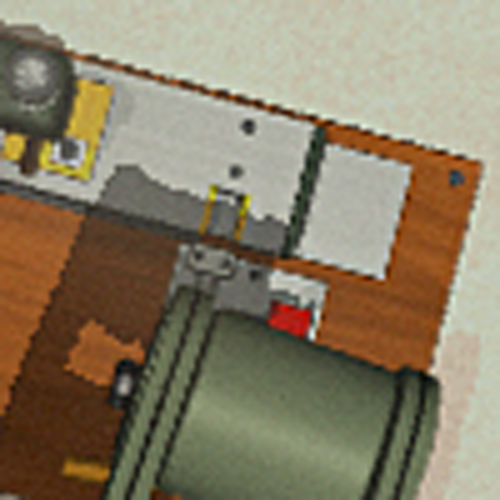

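Request:
servo_tool(rows=[[[-0.06,1.4,0.25,0,0],[-0.06,1.4,0.25,2,0],[-0.06,1.4,0.25,4,0],[-0.06,1.4,0.25,5.5,0],[-0.06,1.4,0.25,6.3,0],[-0.06,1.4,0.25,6.3,0],[-0.06,1.4,0.25,6.3,0]]])

```text
clock: 5.9
position: [0.4666, -0.0703, 0.1032]
tool_rot: [-3.141, 0.0, -0.247]
force: [-1.0, 0.1, -0.2]
gripper_width: 0.0403
gripper_force: 0.0
```

```bash
python3 o.py
```

```text
[-0.06822367  0.0143416   0.10323721] [-0.95237935 -0.1290636 ] -0.22443226717936532 [-3.14140842e+00  3.43741633e-04 -2.47218716e-01] 0.04027838142078744 5.9
```

Request:
servo_tool(rows=[[[-0.06,0,0,0.3,0],[-0.06,0,0,0.6,0],[-0.06,0,0,0.9,0],[-0.06,0,0,1.2,0],[-0.06,0,0,1.2,0],[-0.06,0,0,1.2,0]]])

```text
clock: 6.4
position: [0.4665, -0.07, 0.0918]
tool_rot: [3.141, -0.001, -0.247]
force: [-0.0, -0.5, 3.2]
gripper_width: 0.04
gripper_force: 1.5
```

Request:
servo_tool(rows=[[[-0.06,0,0,0.2,0],[-0.06,0,0,0.4,0],[-0.06,0,0,0.4,0]]])

```text
clock: 6.65
position: [0.4665, -0.07, 0.0875]
tool_rot: [3.141, -0.001, -0.247]
force: [0.2, -0.3, 4.5]
gripper_width: 0.0405
gripper_force: 2.4
```

```bash
python3 o.py
```

```text
[-0.06840708  0.01455088  0.08751496] [ 0.30240745 -0.18429727] 4.515097354328069 [ 3.14142474e+00 -1.41562475e-03 -2.46534780e-01] 0.040470072062336875 6.65
```

Request:
servo_tool(rows=[[[-0.06,0,0,0.2,0],[-0.06,0,0,0.4,0],[-0.06,0,0,0.6,0],[-0.06,0,0,0.6,0]]])

```text
clock: 6.98
position: [0.4665, -0.0701, 0.0831]
tool_rot: [3.141, -0.0, -0.247]
force: [-4.6, 1.9, 15.1]
gripper_width: 0.04
gripper_force: 7.7
```

```bash
python3 o.py
```

```text
[-0.0683728   0.01448977  0.08314137] [-4.95246115  0.73045396] 15.11507450416951 [ 3.14111401e+00 -2.23084385e-04 -2.46563630e-01] 0.04004867380609682 6.9833
```

Request:
servo_tool(rows=[[[-0.06,0,0,-0.15,0],[-0.06,0.2,0,-0.15,0],[-0.06,0.4,0,-0.15,0],[-0.06,0.6,0,-0.15,0],[-0.06,0.8,0,-0.15,0],[-0.06,1,0,-0.15,0],[-0.06,1.2,0,-0.15,0]]])

```text
clock: 7.57
position: [0.4676, -0.0704, 0.0828]
tool_rot: [3.14, 0.026, -0.247]
force: [-32.0, 6.3, 41.3]
gripper_width: 0.0404
gripper_force: 20.5
```

```bash
python3 o.py
```

```text
[-0.0672264   0.01444894  0.08282308] [-32.60049442  -1.66310714] 41.25486734415308 [ 3.14044263  0.02630487 -0.24659872] 0.04044522117045467 7.5667
```

Request:
servo_tool(rows=[[[-0.06,-1.2,0,0,0],[-0.06,-1.2,0,-0.1,0],[-0.06,-1.2,0,-0.1,0]]])

```text
clock: 7.82
position: [0.4654, -0.0698, 0.0844]
tool_rot: [3.141, 0.0, -0.247]
force: [-1.5, 0.6, 5.2]
gripper_width: 0.04
gripper_force: 3.0
```

```bash
python3 o.py
python3 - <<'E'
from h import *
s=manip.snapshot("wrist"); cv2.imwrite("pics/w2.png",s["image"])
s=manip.snapshot("scene"); cv2.imwrite("pics/s3.png",cv2.resize(s["image"][150:250,180:310],None,fx=6,fy=6,interpolation=cv2.INTER_CUBIC))
E
```

```text
[-0.06950445  0.01450317  0.084397  ] [-1.63082221  0.19168924] 5.2365525469393415 [ 3.14118585e+00  4.15099729e-04 -2.46559258e-01] 0.040029487760425066 7.8167
```

View pics/w2.png

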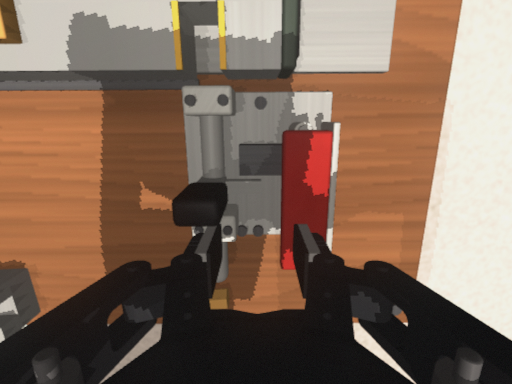

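Request:
servo_tool(rows=[[[-0.06,0.15,0,0,0],[-0.06,0.3,0,0,0],[-0.06,0.45,0,0,0],[-0.06,0.6,0,0,0]]])

```text
clock: 8.25
position: [0.4667, -0.0701, 0.0832]
tool_rot: [3.141, 0.013, -0.247]
force: [-16.0, 2.1, 19.6]
gripper_width: 0.04
gripper_force: 9.9
```

```bash
python3 o.py
```

```text
[-0.06824051  0.01455888  0.08320671] [-16.05810062  -1.86126549] 19.571731688173067 [ 3.14113501  0.01340646 -0.24656441] 0.04004707511767061 8.25
```

Request:
servo_tool(rows=[[[-0.06,-0.6,0,0,0],[-0.06,-0.6,0,-1.6,0],[-0.06,-0.6,0,-1.6,0],[-0.06,-0.3,0,-1.6,0],[-0.06,-0.1,0,-1.6,0],[-0.06,0.1,0,-1.6,0],[-0.06,0.1,0,-1.6,0]]])

```text
clock: 8.83
position: [0.4723, -0.0714, 0.0988]
tool_rot: [-3.141, 0.002, -0.247]
force: [0.0, 0.9, -0.1]
gripper_width: 0.0402
gripper_force: 0.0
```

```bash
python3 o.py
```

```text
[-0.06241244  0.01466219  0.09881181] [-0.21895821  0.89015548] -0.08213236774579669 [-3.14135083e+00  2.04468655e-03 -2.46682425e-01] 0.04021477766180038 8.8333
```

Request:
servo_tool(rows=[[[-0.06,0.1,0,0,0],[-0.06,0.2,0,0,0],[-0.06,0.2,0,0,0]]])

```text
clock: 9.08
position: [0.4736, -0.0717, 0.0989]
tool_rot: [-3.141, 0.003, -0.246]
force: [-2.2, 0.2, -1.5]
gripper_width: 0.04
gripper_force: 1.0
```

```bash
python3 o.py
```

```text
[-0.06109609  0.01470245  0.09888791] [-2.20448162 -0.34784871] -1.453804970930464 [-3.14148265e+00  2.93197190e-03 -2.46438088e-01] 0.03995223252279765 9.0833
```

Request:
servo_tool(rows=[[[-0.06,-0.2,0,0,0],[-0.06,-0.2,0,0.4,0],[-0.06,-0.2,0,0.8,0],[-0.06,-0.2,0,1.2,0],[-0.06,-0.2,0,1.4,0],[-0.06,-0.2,0,1.4,0]]])

```text
clock: 9.58
position: [0.4734, -0.0718, 0.086]
tool_rot: [3.141, -0.001, -0.247]
force: [-0.2, 0.2, 4.8]
gripper_width: 0.04
gripper_force: 2.7
```

```bash
python3 o.py
```

```text
[-0.06127705  0.01455811  0.0860164 ] [-0.28797552  0.12977861] 4.840662455417822 [ 3.14148602e+00 -1.37607157e-03 -2.46622189e-01] 0.0399533163582511 9.5833
```

Request:
servo_tool(rows=[[[-0.06,0.1,0,0.1,0],[-0.06,0.2,0,0.1,0],[-0.06,0.3,0,0.05,0],[-0.06,0.4,0,0.05,0]]])

```text
clock: 9.92
position: [0.4742, -0.0719, 0.0847]
tool_rot: [3.141, 0.006, -0.246]
force: [-6.5, 1.4, 7.1]
gripper_width: 0.0401
gripper_force: 4.0
```

```bash
python3 o.py
```

```text
[-0.06048736  0.01458486  0.0847219 ] [-6.65801926 -0.26609896] 7.120579193210807 [ 3.1414055   0.00621826 -0.24635521] 0.04013576237250761 9.9167
```

Request:
servo_tool(rows=[[[-0.06,0.15,0,-0.05,0],[-0.06,0.3,0,-0.08,0],[-0.06,0.45,0,-0.1,0],[-0.06,0.6,0,-0.12,0]]])

```text
clock: 10.25
position: [0.4793, -0.0731, 0.0853]
tool_rot: [3.142, 0.008, -0.246]
force: [-6.0, 1.2, 4.5]
gripper_width: 0.0397
gripper_force: 3.9
```

```bash
python3 o.py
```

```text
[-0.05522194  0.01468694  0.08525051] [-6.07930711 -0.31922837] 4.50234120570439 [ 3.14156857  0.00772497 -0.24635064] 0.039747684653528965 10.25
```

Request:
servo_tool(rows=[[[-0.06,0.2,0,0,0],[-0.06,0.4,0,0,0],[-0.06,0.6,0,0,0],[-0.06,0.8,0,0,0],[-0.06,1.0,0,0,0]]])

```text
clock: 10.67
position: [0.4891, -0.0755, 0.0853]
tool_rot: [-3.142, 0.008, -0.246]
force: [-6.2, 1.7, 4.2]
gripper_width: 0.0402
gripper_force: 3.9
```

```bash
python3 o.py
```

```text
[-0.04511788  0.01473848  0.08528947] [-6.46485527  0.08588006] 4.227828281127756 [-3.14151203  0.00758498 -0.24634371] 0.04015658058345023 10.6667
```

Sliding well, past the 7 mm butt point. Continue.

Request:
servo_tool(rows=[[[-0.06,0.2,0,0,0],[-0.06,0.4,0,0,0],[-0.06,0.6,0,0,0],[-0.06,0.8,0,0,0],[-0.06,1.0,0,0,0],[-0.06,1.2,0,0,0],[-0.06,1.3,0,0,0]]])

```text
clock: 11.25
position: [0.5019, -0.0787, 0.0853]
tool_rot: [-3.141, 0.007, -0.246]
force: [-6.0, 1.1, 3.9]
gripper_width: 0.0399
gripper_force: 3.9
```

Request:
servo_tool(rows=[[[-0.06,0.1,0,0,0],[-0.06,0.2,0,0,0],[-0.06,0.3,0,0,0],[-0.06,0.4,0,0,0]]])

```text
clock: 11.58
position: [0.5034, -0.079, 0.0852]
tool_rot: [-3.141, 0.014, -0.246]
force: [-14.7, 2.7, 12.9]
gripper_width: 0.04
gripper_force: 8.2
```

```bash
python3 o.py
```

```text
[-0.03047912  0.01484673  0.08520464] [-14.92852248  -1.00146522] 12.924663858266094 [-3.141468    0.01351543 -0.24558053] 0.0400356598317758 11.5833
```

Request:
servo_tool(rows=[[[-0.06,0.2,0,-0.05,0],[-0.06,0.4,0,-0.1,0],[-0.06,0.4,0,-0.1,0]]])

```text
clock: 11.83
position: [0.5036, -0.079, 0.0853]
tool_rot: [3.141, 0.023, -0.244]
force: [-20.8, 3.6, 16.9]
gripper_width: 0.0408
gripper_force: 11.9
```

```bash
python3 o.py
```

```text
[-0.03027684  0.01485817  0.08526612] [-21.04449719  -1.54640287] 16.921922456089646 [ 3.14144716  0.02259411 -0.24435354] 0.04081005001600304 11.8333
```

Request:
servo_tool(rows=[[[-0.06,-0.5,0,0,0],[-0.06,-0.6,0,-0.5,0],[-0.06,-0.7,0,-1.5,0],[-0.06,-1.2,0,-3,0],[-0.06,-2,0,-6,0],[-0.06,-5,0,-9,0],[-0.06,-9,0,-9,0],[-0.06,-9,0,-9,0]]])

```text
clock: 12.5
position: [0.4194, -0.0573, 0.1773]
tool_rot: [-3.141, 0.004, -0.246]
force: [-0.7, 0.4, -1.6]
gripper_width: 0.0403
gripper_force: 0.0
```

```bash
python3 o.py
python3 - <<'E'
from h import *
o=manip.get_obs(); s=manip.snapshot("wrist"); s["obs"]=o
Q=st(pts(s)).reshape(-1,3); cv2.imwrite("pics/w3.png",s["image"])
for nm,lo,hi,b in(("catch",.064,.086,(-.11,.01,-.03,.005)),("lug",.090,.102,(-.065,.02,.02,.06)),):
    m=(Q[:,2]>lo)&(Q[:,2]<hi)&(Q[:,0]>b[0])&(Q[:,0]<b[1])&(Q[:,1]>b[2])&(Q[:,1]<b[3])
    print(nm,m.sum(),np.median(Q[m],0).round(4),np.percentile(Q[m],2,0).round(4),np.percentile(Q[m],98,0).round(4))
E
```

```text
[-0.11716735  0.01540204  0.17729054] [-0.80277458  0.24998064] -1.645609668923792 [-3.14097556  0.00408046 -0.24634709] 0.040259079813009996 12.5
catch 3372 [-0.0481 -0.0115  0.0787] [-0.0883 -0.024   0.0766] [-0.0122  0.0009  0.0801]
lug 665 [-0.0143  0.0418  0.0963] [-0.0208  0.0318  0.0926] [-0.0077  0.0524  0.098 ]
```

View pics/w3.png

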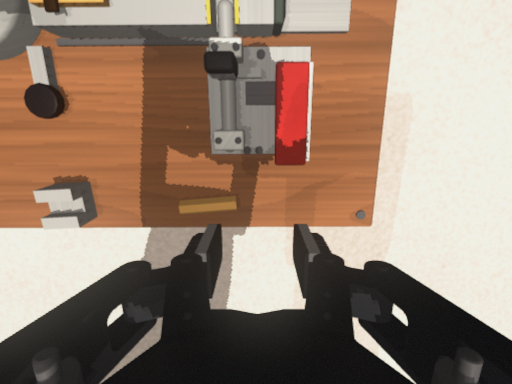

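The wrist picture shows the bolt in the notch at (225,12), the lug 31 mm forward at (220,62), and the red bar back up at 78 mm. The bar and V-block have not moved.

Request:
servo_tool(rows=[[[-0.06,0,0,-5,0],[-0.06,0,0,-5,0],[-0.06,0,0,-5,0],[-0.06,0,0,-5,0]]])

```text
clock: 12.88
position: [0.427, -0.0602, 0.2287]
tool_rot: [3.141, -0.004, -0.247]
force: [0.4, 0.9, 0.4]
gripper_width: 0.04
gripper_force: 0.0
```

```bash
python3 -c "
from workcell import manip; print(manip.job_done())"
```

```text
the job is handed in; nothing more can be done
None
```

I handed the job in at about 13 s: the carriage is against its stop, the bolt is home in the notch (about 31 mm by camera, and it met a firm stop), the catch has sprung back up, and the arm is clear; on my first tries at sliding the bolt the fingertip stuck on the catch bar, with about 41 N down and 33 N sideways, before I eased off.

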